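# Take up the slack and wind the aerial tuner half a turn

## Task

On the larger of the two aerial tuner drives, wind the crank handwheel clockwise (seen from above). Its drive is worn, so the wheel first turns loosely without moving anything: once that slack is taken up and the spindle's pointer starts to follow, wind half a turn more, so that the pointer stands on the wide mark opposite the one it started from, then let go. Leave the smaller tuner's wheel as it is set.

Things in the scene. Friction and masses are not known exactly. Their poses are not given: they have to be found in the camera images.
- hub (a point): Larger tuner drive: fixed grey box 200 x 200 mm, 70 mm high, 194 mm aluminium dial on top, above it a level dark spoked handwheel, 112 mm across. Point on the wheel's upright axis at its top face, 107 mm above the bench. Its x axis points to the wide dial mark where the pointer starts; the other wide mark is opposite. Stands left or right of the smaller drive, turned up to 70 degrees either way.
- crank_handle (a point): Upright black crank grip on the larger wheel: round post 22 mm thick, 106 to 156 mm above the bench, 50 mm from the wheel's axis. Spins freely on its pin, so the hand need not turn. Point on its axis, 136 mm above the bench. The wheel turns 0.6 to 1 rad clockwise in slack (0.5 N at the grip) before the spindle follows (4 to 5 N). Stays where left.
- spindle (a joint): Turn of the larger drive's spindle with its black pointer, 89 mm long, under the wheel, its square tip seen outside the rim. 0 at the start, at a stop, on the wide mark; grows clockwise from above, rad (3.14: opposite wide mark). Still while the wheel runs through its slack; stays where left. Winding back first runs through 1 rad of slack.
- small_spindle (a joint): Turn of the smaller tuner drive nearby: fixed grey box 140 x 140 mm, 50 mm high, level handwheel 68 mm across with a 12 mm thick crank grip, top 104 mm above the bench. 0 as set at the start, rad, clockwise positive. To be left alone.

How it is judged:
By the outcome, as a careful person would: the job done as asked, in the order asked, and still so for the second after the job is handed in, with the robot touching nothing.
It also fails if it takes over 45 s, if anything falls off the work surface, if the arm or the gripper's body presses on something with over 40 N, if the wrist force passes 120 N, or if a joint passes its speed limit or range.

## Robot

A 7-joint arm with a two-finger parallel gripper is mounted at the origin on the work surface. World frame = base frame: x ahead of the robot, y to its left, z up, the work surface at z = 0. Lengths are in m, angles in rad, forces in N, time in s.
With the tool pointing down it reaches from about 0.4 to 0.85 m from the base axis. Payload 6.9 kg.
Tool frame: the origin (TCP) lies midway between the tips of the shut fingers; the grasp point (between the pads) lies behind it (ctrl.pinch_z is the z of the grasp point in the tool frame, in m); z points along the fingers, y is the direction in which the jaws open and shut (so a half turn about z gives the same grasp; the last joint's range is limited). The gripper opens to 85 mm and grips with 20 to 120 N. Pads are 22 mm wide; open, the fingers measure 114 mm over their backs; the gripper's body (76 mm by 85 mm) begins 54 mm behind the grasp point. The pads swing forward as they close: fully open they stand 13 mm farther back than shut.
Start: joints at [1.331, 0.507, -0.238, 1.5, 0.126, 1.149, -0.155], TCP at [0.212, -0.588, 0.208] pointing down, gripper open.
Joint ranges: [-3.08, 3.08], [-0.24, 2.05], [-1.43, 1.35], [0, 2.5], [-1.52, 4.66], [0.17, 1.96], [-2.89, 2.89]. Speed limits (rad/s): [2.39, 2.39, 3.14, 3.14, 3.14, 3.14, 3.14].

## Interface

Orientations are given as a unit quaternion [w, x, y, z].
In Python, from station import ctrl, get_state, vision, ticket, models gives the robot as it stands. Calls block until the motion is done:
- ctrl.movep(position, orientation): joint-space move of the TCP to a pose.
- ctrl.movel(position, frame=None, max_speed=0.15): straight line of the TCP; frame=None keeps the orientation; max_speed is the mean speed in m/s.
- ctrl.set_joints(angles): joint-space move.
- ctrl.ungrasp() and ctrl.close_gripper(force=None): open the fingers fully, or close them until they stop; force is the grip in N (None keeps the last).
- ctrl.pause(seconds).
- ctrl.ik(position, orientation): joint angles nearest the present ones, or None.
- get_state(): the state.
- vision.grab_frame(name): name is "scene" or "side" or "wrist"; returns (picture, depth): 384x512x3 uint8, blue, green, red; 384x512 float32, m along the optical axis (not along the pixel's ray), 0 where there is no reading.
- vision.camera_info(name): a dict with "mtx" (3x3 intrinsics, pixels), "R" (3x3) and "t" (3): a world point X has camera coordinates R X + t; the wrist camera has in their place "hand_eye" (4x4, takes a point from camera to tool coordinates, whose origin is the TCP and whose axes are the flange's). Camera axes: x right, y down, z forward; pixel columns grow to the right and rows downward; lengths in m; the calibration is good to about 2 mm. A picture is of the moment at which its call begins: read the wrist's pose just before it. camera_info takes no time and is no camera call.
A pose or a line that the arm cannot do raises ctrl.Unreachable and nothing moves.
- ticket.close_job(): hands the job in, once; it reports no verdict.
Trained networks look in the newest picture that a camera, given by its name, has taken for a name from the list of things; names that differ only in an ending like _2 or _b are one class to them, and where a whole thing is asked for, a point or a joint stands for the part that bears it (a point fixed in the world has none). Each returns a list of dicts, best first, with "p" (0 to 1); they miss things now and then, are a little off and sometimes report something else, mostly with a low value. They report only what shows in the picture. A call takes as long as a camera call.
- models.recognise(camera, target): "point" ([column, row] in pixels, amid what is visible of it).
- models.masks_of(camera, target): "mask" (384x512 bool, what is visible of it) and "point" ([column, row] in pixels, amid what is visible of it).
The state is a dict: "time": time; "qpos": joint angles; "qd": joint speeds; "tau": joint torques, N m; "tcp_pos": TCP position; "eef_rot": TCP orientation; "contact_force": force on the tool from outside, world axes, zero at the start; "wrist_torque": the same for the moment, N m; "width": finger opening in m.
Only numpy, scipy, OpenCV 4.12 (cv2) and the standard library are available. Lean on these libraries where they do the work, as an engineer would, in place of code of your own. Each camera call takes 0.05 s, during which the arm holds its last target.

## Working session

There is one attempt and no reset: what is moved stays moved. The work goes in short steps, each a Python script; the robot and the scene stay as the last script left them, time stands still between calls to the robot, and variables do not carry over. Pictures are saved under pics/ and viewed, and the job is handed in when it is done.

```bash
ls; mkdir -p pics
python3 - <<'E'
from station import ctrl,get_state,vision,models
import cv2,numpy as np
s=get_state();print(s['time'],s['tcp_pos'],s['eef_rot'],s['width'],ctrl.pinch_z)
for n in("scene","side"):
    p,d=vision.grab_frame(n);cv2.imwrite(f'pics/{n}0.png',p);np.save(f'{n}0.npy',d)
    i=vision.camera_info(n);print(n,i)
    for t in("crank_handle","hub","spindle","small_spindle"):
        try: print(t,models.recognise(n,t))
        except Exception as e: print(t,e)
E
```

```text
pics
0.0 [ 0.21155708 -0.58753643  0.20753339] [-8.71316475e-04  9.85092218e-01  1.72024794e-01 -1.80750770e-04] 0.08507693886288305 -0.0187
scene {'mtx': array([[418.48554225,   0.        , 255.82403894],
       [  0.        , 418.48554225, 191.7102469 ],
       [  0.        ,   0.        ,   1.        ]]), 'R': array([[-0.8223464 ,  0.56855735,  0.02211203],
       [ 0.38498799,  0.58461095, -0.71415284],
       [-0.41896378, -0.57876815, -0.69964046]]), 't': array([ 0.44308114, -0.1079776 ,  1.07406828])}
crank_handle [{'point': [168.6, 152.8], 'p': 0.66}]
hub [{'point': [183.1, 176.0], 'p': 0.65}]
spindle [{'point': [177.4, 147.8], 'p': 0.68}]
small_spindle [{'point': [323.2, 307.4], 'p': 0.8}]
side {'mtx': array([[408.91983236,   0.        , 256.77385356],
       [  0.        , 408.91983236, 189.60130659],
       [  0.        ,   0.        ,   1.        ]]), 'R': array([[ 0.78830496, -0.61525732, -0.00580628],
       [-0.42772649, -0.54119673, -0.72398629],
       [ 0.44229552,  0.57320548, -0.68978993]]), 't': array([-0.43350519,  0.36335832,  0.68368084])}
crank_handle [{'point': [349.4, 250.3], 'p': 0.53}]
hub [{'point': [345.9, 305.9], 'p': 0.89}]
spindle [{'point': [346.4, 282.3], 'p': 0.56}]
small_spindle [{'point': [206.4, 168.6], 'p': 0.8}]
```

View pics/scene0.png

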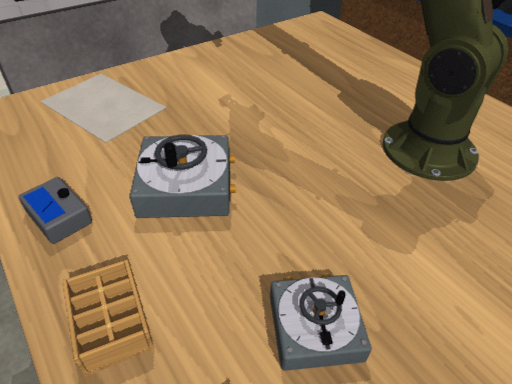

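View pics/side0.png

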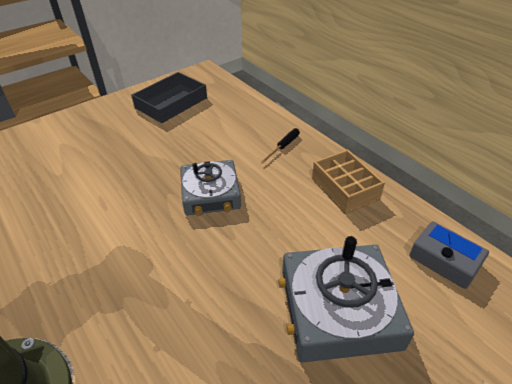

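The scene view shows the larger drive at about (183,165), with its grip at (170,153) and its pointer tip at (147,160). In the side view they are at (347,300), grip (350,247) and tip (386,283). Next I'll fit the geometry using depth.

```bash
cat > h.py <<'E'
from station import ctrl,get_state,vision,models,ticket
import cv2,numpy as np
def world(n,d):
    i=vision.camera_info(n);K=i['mtx'];v,u=np.mgrid[:384,:512]
    c=np.stack([(u-K[0,2])/K[0,0]*d,(v-K[1,2])/K[1,1]*d,d],-1)
    return (c-i['t'])@i['R']
def topix(n,X):
    i=vision.camera_info(n);c=i['R']@np.asarray(X)+i['t'];p=i['mtx']@c;return p[:2]/p[2]
def onz(n,px,z):
    i=vision.camera_info(n);r=i['R'].T@np.linalg.solve(i['mtx'],[px[0],px[1],1.]);o=-i['R'].T@i['t']
    return o+r*(z-o[2])/r[2]
E
python3 - <<'E'
from h import *
from scipy.optimize import least_squares
for n,c,tip in(("scene",(183,165),(147,160)),("side",(347,290),(386,283))):
    d=np.load(n+'0.npy');W=world(n,d);p=cv2.imread(f'pics/{n}0.png')
    C=onz(n,c,.09);print(n,'rough',C)
    near=np.hypot(W[...,0]-C[0],W[...,1]-C[1])<.2
    near&=d>0
    h,e=np.histogram(W[...,2][near],bins=np.arange(-.01,.17,.004));print(dict(zip(e.round(3).tolist(),h.tolist())))
    m=near&(abs(W[...,2]-.071)<.005)
    r=cv2.minAreaRect(W[m][:,:2].astype(np.float32)*1000);print('box',r)
    w=near&(abs(W[...,2]-.102)<.008)&(np.hypot(W[...,0]-C[0],W[...,1]-C[1])<.1)
    P=W[w][:,:2]
    f=least_squares(lambda q:np.hypot(*(P-q[:2]).T)-.05,np.array(C[:2]),loss='soft_l1',f_scale=.004);print('wheel',f.x,w.sum())
    g=near&(W[...,2]>.118)&(W[...,2]<.165)
    print('grip',W[g].mean(0),g.sum(),W[g][:,2].max())
    print('tip',onz(n,tip,.085))
    x,y=map(int,c);cr=p[y-70:y+75,x-75:x+75];cv2.imwrite(f'pics/{n}0z.png',cv2.resize(cr,None,fx=4,fy=4,interpolation=cv2.INTER_CUBIC))
E
```

```text
scene rough [ 0.59356317 -0.19158505  0.09      ]
{-0.01: 0, -0.006: 1915, -0.002: 9470, 0.002: 147, 0.006: 119, 0.01: 126, 0.014: 128, 0.018: 124, 0.022: 128, 0.026: 131, 0.03: 131, 0.034: 156, 0.038: 165, 0.042: 144, 0.046: 145, 0.05: 176, 0.054: 154, 0.058: 136, 0.062: 231, 0.066: 1204, 0.07: 2901, 0.074: 139, 0.078: 52, 0.082: 13, 0.086: 9, 0.09: 2, 0.094: 33, 0.098: 170, 0.102: 480, 0.106: 172, 0.11: 15, 0.114: 18, 0.118: 16, 0.122: 20, 0.126: 15, 0.13: 20, 0.134: 15, 0.138: 21, 0.142: 15, 0.146: 22, 0.15: 31, 0.154: 38, 0.158: 0, 0.162: 0, 0.166: 0}
box ((581.591064453125, -223.65863037109375), (201.80775451660156, 198.41900634765625), 58.609214782714844)
wheel [ 0.5850465 -0.2219276] 855
grip [ 0.62069003 -0.1854144   0.14074284] 213 0.15678840186621162
tip [ 0.64744354 -0.25317056  0.085     ]
side rough [ 0.57260035 -0.23684723  0.09      ]
{-0.01: 3, -0.006: 3948, -0.002: 9323, 0.002: 99, 0.006: 105, 0.01: 103, 0.014: 130, 0.018: 122, 0.022: 118, 0.026: 139, 0.03: 148, 0.034: 155, 0.038: 210, 0.042: 167, 0.046: 159, 0.05: 208, 0.054: 151, 0.058: 153, 0.062: 368, 0.066: 2364, 0.07: 5372, 0.074: 200, 0.078: 87, 0.082: 11, 0.086: 3, 0.09: 1, 0.094: 33, 0.098: 235, 0.102: 991, 0.106: 224, 0.11: 13, 0.114: 15, 0.118: 18, 0.122: 14, 0.126: 17, 0.13: 20, 0.134: 12, 0.138: 21, 0.142: 16, 0.146: 18, 0.15: 43, 0.154: 49, 0.158: 0, 0.162: 0, 0.166: 0}
box ((580.8746948242188, -224.01437377929688), (198.82711791992188, 198.08706665039062), 58.26762008666992)
wheel [ 0.57961719 -0.22451661] 1483
grip [ 0.61379836 -0.19328228  0.14201379] 228 0.15799659062794147
tip [ 0.643106  -0.2692753  0.085    ]
```

```bash
sleep 1; ls pics
```

```text
scene0.png
scene0z.png
side0.png
side0z.png
```

View pics/side0z.png

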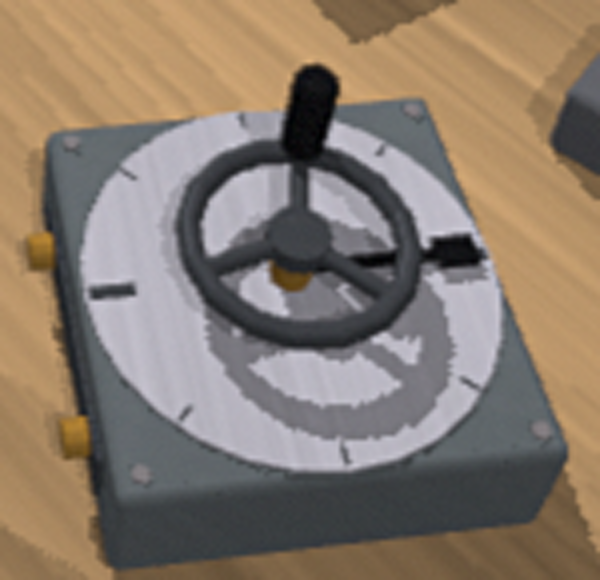

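View pics/scene0z.png

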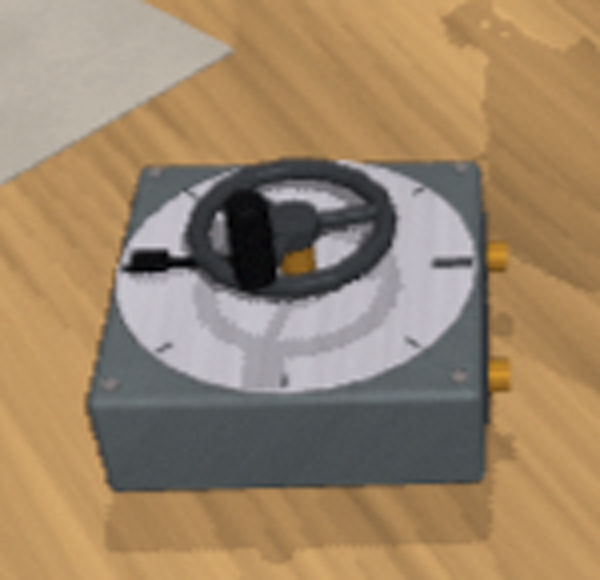

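```bash
cat >> h.py <<'E'
HUB=np.array([.5810,-.2237])
def quat(ydeg):
    a=np.radians((ydeg+90)/2);return np.array([0,np.cos(a),np.sin(a),0])
E
python3 - <<'E'
from h import *
print('far mark',onz('side',(300,292.5),.072)[:2]-HUB, onz('scene',(183-75+452/4,165-70+263/4),.072)[:2]-HUB)
for n,px in(('side',(386,282.5)),('scene',(183-75+150/4,165-70+261/4))):
  for z in(.075,.085): 
    v=onz(n,px,z)[:2]-HUB;print(n,z,np.hypot(*v),np.degrees(np.arctan2(v[1],v[0])))
W=world('scene',np.load('scene0.npy'));print(W[160,145:152,2])
W=world('side',np.load('side0.npy'));print(W[282,380:392,2])
lo=np.array([-3.08,-.24,-1.43,0,-1.52,.17,-2.89]);hi=np.array([3.08,2.05,1.35,2.5,4.66,1.96,2.89])
for y in(-70,-46,-20,134,90,20):
  r=[]
  for t in np.arange(44,-210,-20):
    p=HUB+.05*np.array([np.cos(np.radians(t)),np.sin(np.radians(t))])
    q=ctrl.ik([*p,.12],quat(y)); r.append(q)
  if any(x is None for x in r): print(y,[x is None for x in r]);continue
  r=np.array(r);print(y,r.min(0).round(2),r.max(0).round(2),abs(np.diff(r,axis=0)).max().round(2), 'margin',min((r-lo).min(),(hi-r).min()).round(2))
print(vision.camera_info('wrist')['hand_eye'].round(3))
E
```

```text
far mark [-0.07000673  0.0431622 ] [-0.07130576  0.04509694]
side 0.075 0.08149509961320081 -30.92990901188225
side 0.085 0.07732027934170341 -35.47790232751796
scene 0.075 0.078291441369238 -32.69752135784089
scene 0.085 0.07581032329124907 -23.67345698233526
[0.07934938 0.07969582 0.07884914 0.07889542 0.07851456 0.07644404
 0.07691898]
[0.0772386  0.0799414  0.07810477 0.07713609 0.07958681 0.07855385
 0.07855018 0.07734013 0.0812311  0.0784038  0.07955382 0.07288532]
-70 [ 0.47  0.52 -0.36  1.48  0.2   0.89 -1.18] [ 0.59  0.66 -0.29  1.76  0.24  1.03 -1.  ] 0.05 margin 0.72
-46 [ 0.52  0.54 -0.45  1.48  0.26  0.91 -0.82] [ 0.65  0.67 -0.38  1.76  0.31  1.05 -0.63] 0.05 margin 0.74
-20 [ 0.57  0.55 -0.55  1.48  0.33  0.93 -0.42] [ 0.71  0.68 -0.48  1.76  0.38  1.07 -0.24] 0.05 margin 0.74
134 [ 0.87  0.78 -1.23  1.48  0.79  1.2   1.87] [ 1.05  0.92 -1.23  1.76  0.87  1.36  2.01] 0.05 margin 0.2
90 [ 0.76  0.65 -0.93  1.48  0.59  1.04  1.27] [ 0.94  0.79 -0.92  1.76  0.65  1.2   1.42] 0.05 margin 0.5
20 [ 0.65  0.58 -0.7   1.48  0.43  0.96  0.18] [ 0.8   0.71 -0.63  1.76  0.48  1.1   0.37] 0.05 margin 0.73
[[-0.001 -0.948 -0.319  0.083]
 [ 1.    -0.001 -0.001 -0.   ]
 [ 0.001 -0.319  0.948 -0.166]
 [ 0.     0.     0.     1.   ]]
```

Run:
```python
from h import *
g=np.array([.617,-.189]);q=quat(-46)
ctrl.movep([*g,.21],q)
s=get_state();p,d=vision.grab_frame('wrist');cv2.imwrite('pics/w1.png',p)
print(s['time'],s['tcp_pos'],s['contact_force'])
import json
i=vision.camera_info('wrist');H=i['hand_eye'];K=i['mtx']
from scipy.spatial.transform import Rotation as R
e=s['eef_rot'];Rw=R.from_quat([*e[1:],e[0]]).as_matrix()
v,u=np.mgrid[:384,:512];c=np.stack([(u-K[0,2])/K[0,0]*d,(v-K[1,2])/K[1,1]*d,d],-1)
W=(c@H[:3,:3].T+H[:3,3])@Rw.T+s['tcp_pos']
m=(d>0)&(W[...,2]>.118)&(W[...,2]<.163)&(np.hypot(*(W[...,:2]-g).transpose(2,0,1))<.03)
print(m.sum(),W[m].mean(0),W[m][:,2].max())
m2=m&(W[...,2]>.152);r=cv2.minEnclosingCircle(W[m2][:,:2].astype(np.float32)*1000);print('top',m2.sum(),W[m2].mean(0),r)
```

```text
2.5417 [ 0.61641635 -0.19093982  0.20991252] [-0.17503773 -0.05561534 -0.33324839]
671 [ 0.62233986 -0.1866303   0.14899367] 0.1580032322107027
top 435 [ 0.6205677  -0.18844711  0.15553309] ((619.5469360351562, -189.0183868408203), 10.738920211791992)
```

View pics/w1.png

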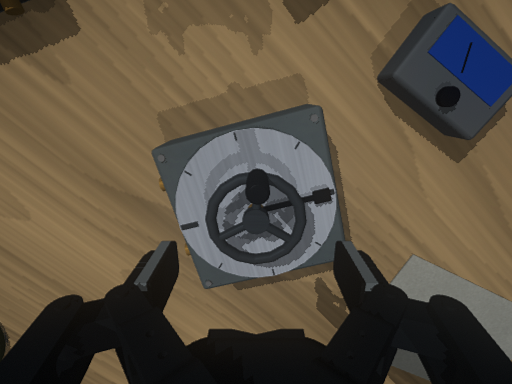

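The wrist view shows the grip top at (258,183), the pointer tip at (322,195) and the far wide mark at (189,227). Next I'll descend and grasp.

Run:
```python
from h import *
ctrl.movel([.618,-.1888,.121],max_speed=.1)
s=get_state();print(s['time'],s['tcp_pos'],s['contact_force'])
ctrl.close_gripper(25)
s=get_state();print(s['time'],s['tcp_pos'],s['contact_force'],s['width'])
for n in('wrist','side'):
    p,d=vision.grab_frame(n);cv2.imwrite(f'pics/{n}2.png',p)
```

```text
3.6333 [ 0.61851542 -0.18884147  0.12168773] [-0.14300775  0.31026499 -0.38683271]
4.25 [ 0.61822038 -0.18886236  0.12130033] [-0.20852194  0.19838538  1.1685079 ] 0.020007548858812407
```

View pics/wrist2.png

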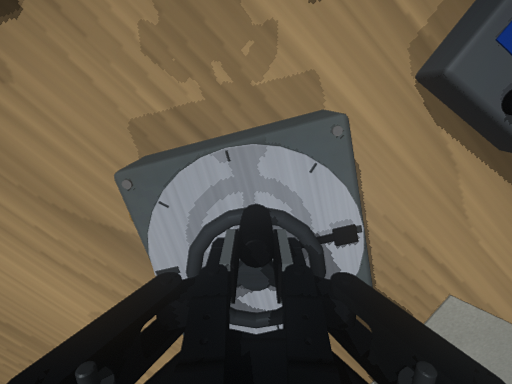

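View pics/side2.png

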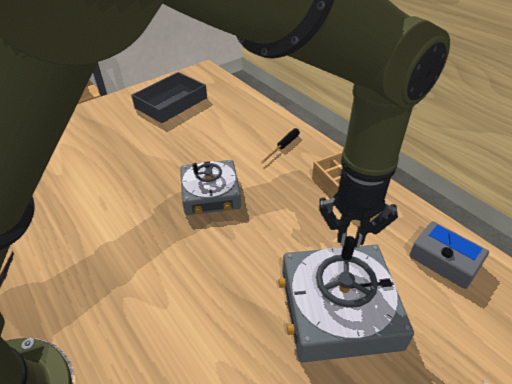

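Run:
```python
from h import *
th0=np.degrees(np.arctan2(-.1888-HUB[1],.6180-HUB[0]));print(th0)
n=0
for k in range(1,12):
    t=np.radians(th0-6*k);r=.0504
    ctrl.movel([*(HUB+r*np.array([np.cos(t),np.sin(t)])),.121],max_speed=.05)
    s=get_state();f=s['contact_force'];a=s['tcp_pos'][:2]-HUB;ta=np.arctan2(a[1],a[0])
    er=np.array([np.cos(ta),np.sin(ta)]);et=np.array([er[1],-er[0]])
    ft=f[:2]@et
    print(round(s['time'],2),'cmd',round(np.degrees(t),1),'act',np.degrees(ta).round(2),np.hypot(*a).round(4),'ft %.2f fr %.2f fz %.2f'%(ft,f[:2]@er,f[2]),flush=True)
    p,d=vision.grab_frame('side');cv2.imwrite(f'pics/s3_{k}.png',p)
    n=n+1 if ft<-3 else 0
    if n>=3: break
```

```text
43.32702446918742
4.61 cmd 37.3 act 36.53 0.051 ft 0.28 fr 0.95 fz 3.27
4.92 cmd 31.3 act 30.61 0.051 ft -0.12 fr 2.82 fz 4.02
5.22 cmd 25.3 act 24.57 0.0509 ft 1.50 fr 3.93 fz 4.58
5.53 cmd 19.3 act 18.36 0.0509 ft 0.17 fr 4.46 fz 4.45
5.84 cmd 13.3 act 11.92 0.0509 ft 0.73 fr 5.05 fz 5.96
6.15 cmd 7.3 act 5.33 0.0509 ft 0.81 fr 5.24 fz 5.09
6.46 cmd 1.3 act -0.26 0.0509 ft -0.21 fr 5.28 fz 6.24
6.77 cmd -4.7 act -5.51 0.051 ft -2.49 fr 4.18 fz 5.67
7.08 cmd -10.7 act -11.46 0.0509 ft -1.52 fr 4.16 fz 5.88
7.38 cmd -16.7 act -17.63 0.0509 ft -2.14 fr 3.67 fz 5.82
7.69 cmd -22.7 act -23.75 0.0509 ft -3.00 fr 2.55 fz 5.75
```

Run:
```python
import cv2,numpy as np
r=[cv2.resize(cv2.imread(f)[230:355,275:415],None,fx=2.7,fy=2.7,interpolation=cv2.INTER_CUBIC)[:290] for f in('pics/side2.png','pics/s3_7.png','pics/s3_8.png','pics/s3_11.png')]
cv2.imwrite('pics/m3.png',np.vstack([np.hstack(r[:2]),np.hstack(r[2:])]))
```

```text
(no output)
```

View pics/m3.png

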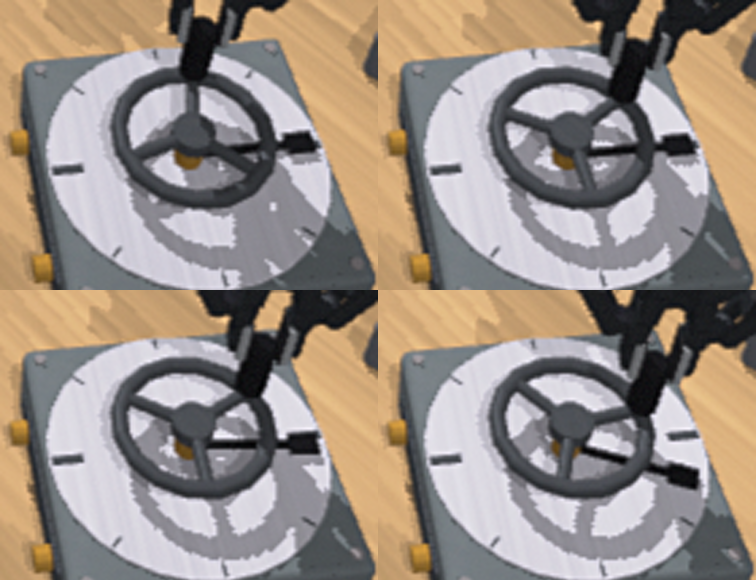

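At step 7 the pointer is still on its mark, and by step 8 it has started to follow. I'll measure the pointer angle automatically.

```bash
cat >> h.py <<'E'
def pointer(n,p,lo=.066,hi=.086,ref=None):
    i=vision.camera_info(n);v,u=np.mgrid[:384,:512]
    r=np.stack([u,v,np.ones_like(u)],-1)@np.linalg.inv(i['mtx']).T@i['R'];o=-i['R'].T@i['t']
    X=o+r*((.079-o[2])/r[...,2])[...,None]
    x=X[...,0]-HUB[0];y=X[...,1]-HUB[1];R=np.hypot(x,y)
    m=((p.max(2)<45)&(R>lo)&(R<hi)).astype(np.uint8)
    k,l,st,c=cv2.connectedComponentsWithStats(m)
    out=[]
    for j in range(1,k):
        if st[j,4]>=15:
            q=l==j;out.append((int(st[j,4]),round(float(np.degrees(np.arctan2(y[q].mean(),x[q].mean()))),2),round(float(np.hypot(x[q].mean(),y[q].mean())),4)))
    return out
E
python3 - <<'E'
from h import *
print(pointer('scene',cv2.imread('pics/scene0.png')))
for f in['side0','side2']+[f's3_{k}' for k in range(5,12)]: print(f,pointer('side',cv2.imread(f'pics/{f}.png')))
E
```

```text
[(41, -29.84, 0.0769)]
side0 [(84, 38.03, 0.0757), (62, -32.87, 0.0769)]
side2 [(80, 39.37, 0.0758), (60, -33.02, 0.0769)]
s3_5 [(87, 17.7, 0.0753), (59, -32.94, 0.077)]
s3_6 [(87, 13.24, 0.0753), (59, -32.93, 0.0769)]
s3_7 [(88, 9.6, 0.0754), (60, -34.17, 0.0772)]
s3_8 [(89, 6.37, 0.0756), (66, -39.37, 0.0771)]
s3_9 [(93, 2.54, 0.0757), (61, -45.25, 0.0772)]
s3_10 [(97, -1.28, 0.0756), (65, -51.46, 0.0769)]
s3_11 [(96, -4.97, 0.0755), (68, -57.77, 0.0773)]
```

Run:
```python
from h import *
P=[]
for c in np.arange(-30,-161,-6.5):
    t=np.radians(c);r=.0504
    ctrl.movel([*(HUB+r*np.array([np.cos(t),np.sin(t)])),.121],max_speed=.05)
    s=get_state();f=s['contact_force'];a=s['tcp_pos'][:2]-HUB;ta=np.arctan2(a[1],a[0]);P.append(s['tcp_pos'][:2])
    er=np.array([np.cos(ta),np.sin(ta)]);et=np.array([er[1],-er[0]])
    print(round(s['time'],2),'cmd',round(c,1),'act',np.degrees(ta).round(2),np.hypot(*a).round(4),'ft %.2f fr %.2f fz %.2f'%(f[:2]@et,f[:2]@er,f[2]),'w',s['width'].round(4),flush=True)
    if np.linalg.norm(f)>40: break
for n in('side','scene','wrist'):
    p,d=vision.grab_frame(n);cv2.imwrite(f'pics/{n}4.png',p)
    if n!='wrist':print(n,pointer(n,p))
P=np.array(P);A=np.c_[2*P,np.ones(len(P))];x=np.linalg.lstsq(A,(P**2).sum(1),rcond=None)[0];print('circle',x[:2],np.sqrt(x[2]+x[0]**2+x[1]**2))
```

```text
Traceback (most recent call last):
AttributeError: 'float' object has no attribute 'round'
```

Run:
```python
from h import *
P=[]
for c in np.arange(-36.5,-161,-6.5):
    t=np.radians(c);r=.0504
    ctrl.movel([*(HUB+r*np.array([np.cos(t),np.sin(t)])),.121],max_speed=.05)
    s=get_state();f=s['contact_force'];a=s['tcp_pos'][:2]-HUB;ta=np.arctan2(a[1],a[0]);P.append(s['tcp_pos'][:2])
    er=np.array([np.cos(ta),np.sin(ta)]);et=np.array([er[1],-er[0]])
    print(round(s['time'],2),'cmd',round(c,1),'act',np.degrees(ta).round(2),np.hypot(*a).round(4),'ft %.2f fr %.2f fz %.2f w %.4f'%(f[:2]@et,f[:2]@er,f[2],s['width']),flush=True)
    if np.linalg.norm(f)>40: break
for n in('side','scene','wrist'):
    p,d=vision.grab_frame(n);cv2.imwrite(f'pics/{n}4.png',p)
    if n!='wrist':print(n,pointer(n,p))
P=np.array(P);A=np.c_[2*P,np.ones(len(P))];x=np.linalg.lstsq(A,(P**2).sum(1),rcond=None)[0];print('circle',x[:2],np.sqrt(x[2]+x[0]**2+x[1]**2))
```

```text
8.28 cmd -36.5 act -37.89 0.0509 ft -2.36 fr 1.46 fz 7.22 w 0.0201
8.55 cmd -43.0 act -44.4 0.0508 ft -1.79 fr 1.42 fz 6.30 w 0.0202
8.82 cmd -49.5 act -50.89 0.0508 ft -1.96 fr 0.09 fz 7.65 w 0.0202
9.08 cmd -56.0 act -57.31 0.0507 ft -1.03 fr -0.41 fz 8.01 w 0.0198
9.35 cmd -62.5 act -63.74 0.0507 ft -2.17 fr -1.18 fz 7.54 w 0.0202
9.62 cmd -69.0 act -70.15 0.0506 ft -2.10 fr -1.67 fz 7.27 w 0.0199
9.88 cmd -75.5 act -76.48 0.0505 ft -2.54 fr -2.09 fz 6.27 w 0.0203
10.15 cmd -82.0 act -82.84 0.0504 ft -1.92 fr -3.51 fz 7.56 w 0.0204
10.42 cmd -88.5 act -89.2 0.0503 ft -2.75 fr -2.98 fz 6.97 w 0.0200
10.68 cmd -95.0 act -95.59 0.0502 ft -3.02 fr -3.53 fz 7.18 w 0.0204
10.95 cmd -101.5 act -101.93 0.0502 ft -3.12 fr -3.34 fz 6.48 w 0.0199
11.22 cmd -108.0 act -108.27 0.0501 ft -1.50 fr -4.52 fz 6.15 w 0.0204
11.48 cmd -114.5 act -114.63 0.05 ft -1.84 fr -4.71 fz 6.28 w 0.0204
11.75 cmd -121.0 act -121.01 0.0499 ft -2.20 fr -4.24 fz 5.69 w 0.0201
12.02 cmd -127.5 act -127.32 0.0498 ft -2.04 fr -5.27 fz 5.17 w 0.0200
12.28 cmd -134.0 act -133.64 0.0497 ft -1.32 fr -6.05 fz 4.35 w 0.0203
12.55 cmd -140.5 act -139.95 0.0497 ft -0.94 fr -6.55 fz 4.13 w 0.0202
12.82 cmd -147.0 act -146.25 0.0496 ft -0.32 fr -6.41 fz 2.83 w 0.0201
13.08 cmd -153.5 act -152.54 0.0495 ft -2.31 fr -7.06 fz 3.21 w 0.0200
13.35 cmd -160.0 act -158.8 0.0495 ft -1.99 fr -7.14 fz 2.75 w 0.0202
side [(454, 28.99, 0.0693), (101, 91.52, 0.0746), (66, 169.36, 0.0773)]
scene [(40, -140.11, 0.0774), (35, 166.35, 0.077)]
circle [ 0.58178054 -0.22388876] 0.05014440042388161
```

```bash
sed -i 's/^HUB=.*/HUB=np.array([.5818,-.2239])/' h.py
python3 - <<'E'
from h import *
for n in('side','scene'):
    for k in('0','4'): print(n,k,pointer(n,cv2.imread(f'pics/{n}{k}.png')))
s=get_state();a=s['tcp_pos'][:2]-HUB;print(np.degrees(np.arctan2(a[1],a[0])))
# onset recompute
for d,r,ps in((-5.51,.051,-39.37),(-11.46,.0509,-45.25),(-17.63,.0509,-51.46),(-23.75,.0509,-57.77)):
    p=np.array([.5810,-.2237])+r*np.array([np.cos(np.radians(d)),np.sin(np.radians(d))])-HUB;print(np.degrees(np.arctan2(p[1],p[0])),ps)
for f in['side0','s3_8','s3_9','s3_10','s3_11']: print(pointer('side',cv2.imread(f'pics/{f}.png'))[-1])
a=cv2.resize(cv2.imread('pics/side4.png')[230:355,275:415],None,fx=2.8,fy=2.8,interpolation=2);b=cv2.resize(cv2.imread('pics/scene4.png')[120:220,125:240],None,fx=3.4,fy=3.5,interpolation=2)
cv2.imwrite('pics/m4.png',np.hstack([a,b[:350]]))
E
```

```text
side 0 [(85, 38.47, 0.0755), (64, -32.99, 0.0767)]
side 4 [(453, 29.7, 0.0692), (100, 92.1, 0.0747), (63, 169.29, 0.0774)]
scene 0 [(44, -29.86, 0.0767)]
scene 4 [(39, -140.83, 0.0777), (34, 166.31, 0.077)]
-159.3211245812448
-5.370415332344816 -39.37
-11.417590470034053 -45.25
-17.68913979911473 -51.46
-23.90915904172286 -57.77
(64, -32.99, 0.0767)
(67, -39.6, 0.0771)
(64, -45.61, 0.0769)
(71, -51.84, 0.077)
(70, -58.09, 0.0769)
```

View pics/m4.png

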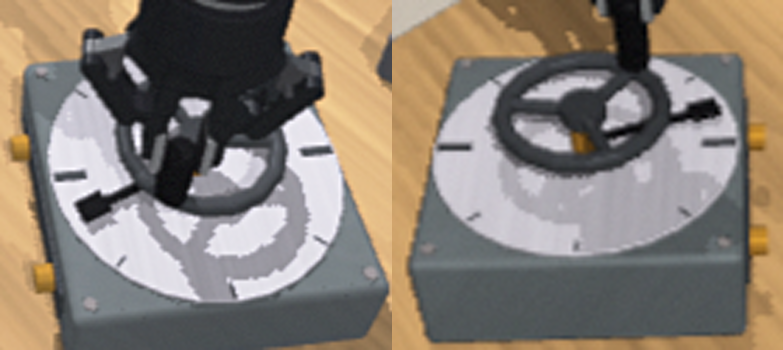

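View pics/wrist4.png

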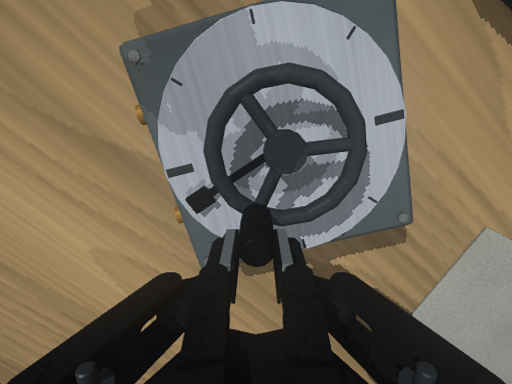

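Kinematics and the averaged camera measurements agree: the spindle is at about 160.5°. I'll wind to about 175° and check again.

```bash
cat > go.py <<'E'
from h import *
import sys
tag=sys.argv[1]
for c in map(float,sys.argv[2:]):
    t=np.radians(c)
    ctrl.movel([*(HUB+.0501*np.array([np.cos(t),np.sin(t)])),.121],max_speed=.04)
ctrl.pause(.2)
s=get_state();a=s['tcp_pos'][:2]-HUB;ta=np.degrees(np.arctan2(a[1],a[0]));ta-=360*(ta>0)
print(s['time'],'act',ta,'spindle',1.2-ta,np.hypot(*a),s['contact_force'])
for n,z in(('side',-32.99),('scene',-29.86),('wrist',0)):
    p,d=vision.grab_frame(n);cv2.imwrite(f'pics/{n}{tag}.png',p)
    if z: print(n,[(q,round((z-q[1])%360,2)) for q in pointer(n,p)])
a=cv2.resize(cv2.imread(f'pics/side{tag}.png')[230:355,275:415],None,fx=2.8,fy=2.8,interpolation=2);b=cv2.resize(cv2.imread(f'pics/scene{tag}.png')[120:220,125:240],None,fx=3.4,fy=3.5,interpolation=2)
cv2.imwrite(f'pics/m{tag}.png',np.hstack([a,b[:350]]))
E
python3 go.py 5 -166 -171 -174.5
```

```text
14.4833 act -172.16688298723355 spindle 173.36688298723354 0.05004098846137653 [ 5.517203   -2.25435324  3.59888214]
side [((425, 38.71, 0.0694), 288.3), ((106, 96.84, 0.0764), 230.17), ((64, 156.52, 0.0775), 170.49)]
scene [((53, -147.03, 0.0767), 117.17), ((35, 153.79, 0.0774), 176.35)]
```

```bash
python3 go.py 6 -177.5 -180
```

```text
15.3333 act -177.22416953625626 spindle 178.42416953625624 0.05001431441000244 [ 4.41606741 -3.4038945   3.93855   ]
side [((395, 66.01, 0.07), 261.0), ((114, 11.61, 0.0749), 315.4), ((61, 151.95, 0.0773), 175.06)]
scene [((61, -149.27, 0.0759), 119.41), ((41, 148.56, 0.0774), 181.58)]
```

View pics/wrist6.png

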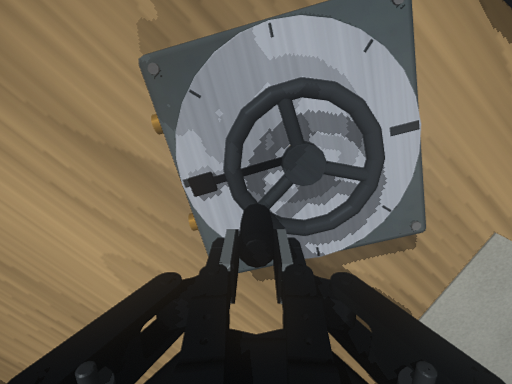

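View pics/m6.png

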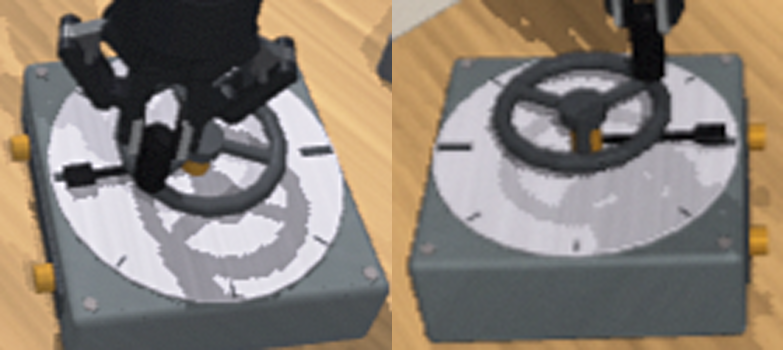

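The pointer now stands almost on the far mark, with all estimates near 178.4°. I'll add the last ~1.5°, then let go and retreat straight up.

```bash
python3 go.py 7 -181.6
python3 - <<'E'
from h import *
ctrl.ungrasp();s=get_state();print(s['width'],s['contact_force'])
x,y,_=s['tcp_pos'];ctrl.movel([x,y,.27],max_speed=.12)
print(get_state()['time'],get_state()['contact_force'])
E
python3 go.py 8
```

```text
15.9333 act -178.57628727995652 spindle 179.7762872799565 0.05004364233039278 [ 4.80471636 -2.3661802   4.48175665]
side [((388, 66.29, 0.0704), 260.72), ((112, 13.02, 0.075), 313.99), ((58, 150.65, 0.0776), 176.36)]
scene [((63, -149.28, 0.0758), 119.42), ((38, 146.64, 0.0774), 183.5)]
0.08542467524772776 [ 0.26239376  0.19807441 -0.00474849]
18.125 [ 0.46408451 -0.08399071 -0.85878577]
18.325 act -181.70207874726705 spindle 182.90207874726704 0.050407968860910646 [-0.25103803  0.38393985  0.17592403]
side [((64, 150.79, 0.077), 176.22)]
scene [((65, -148.99, 0.0758), 119.13), ((42, 146.95, 0.0776), 183.19)]
```

View pics/m8.png

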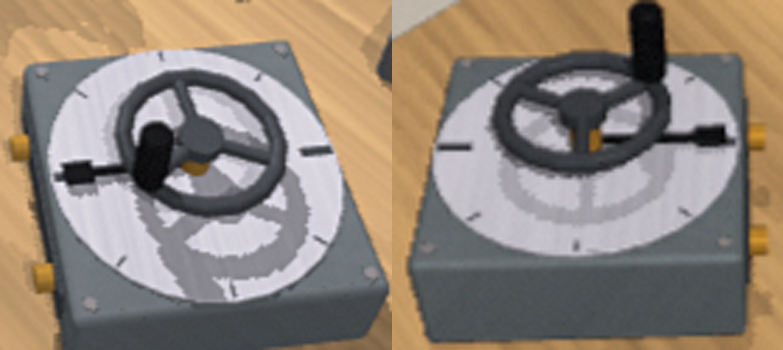

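View pics/wrist8.png

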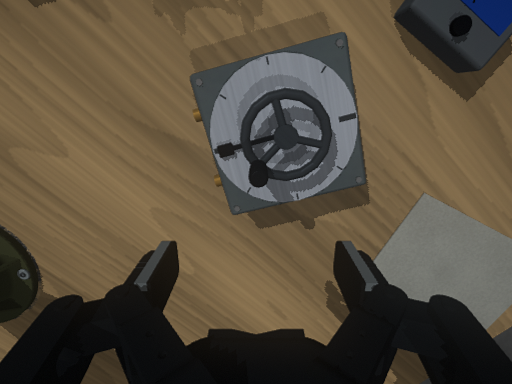

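View pics/side8.png

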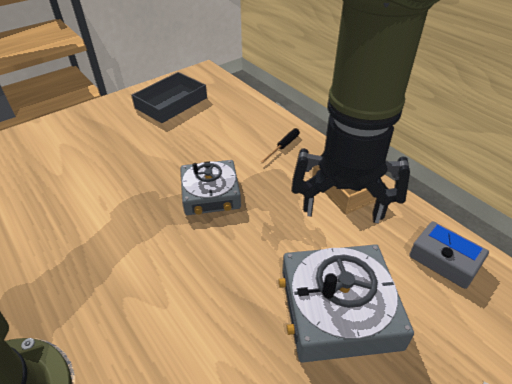

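The pointer covers the far wide mark: in the wrist view the tip is at (229,149), in line with the start mark at (347,118) and the hub at (286,136). The averaged camera estimate is 179.7°. The small tuner is unchanged and the hand is clear.

Run:
```python
from h import *
ticket.close_job();print(get_state()['time'])
```

```text
the job is handed in; nothing more can be done
the job is handed in; nothing more can be done
```

I wound the larger tuner's crank clockwise through its slack and then half a turn more. The pointer now covers the opposite wide mark, and I let go and handed the job in. It took about 18.5 s of the 45 s.

- **Slack:** it came to about 42–44°, and the pointer began to follow near step 7. I saw this in the side camera and as a rise in the resisting force.
- **Final spindle angle:** hand position gave 179.8° just before release. After release the side camera read 176.2° and the scene camera 183.2°. These two disagreed by about 6–7° in opposite directions at every check past 160°, so I put that down to calibration. Their mean is 179.7°.
- **Other checks:** the gripper is open and about 15 cm above where it held the grip, touching nothing. The smaller tuner looked unchanged in the side picture; I did not measure it. The contact forces I read stayed below about 10 N.
- **Script error:** one script stopped on a formatting error partway through winding. The arm simply held there, and winding carried on from that point.

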